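Turn the larder turntable and scan the canister's bar-code label

TASK

Stocktake: the bar-code label on the dark brown canister is turned away, so push the turntable gently round by its metal finger knob until the label faces to the right, towards the scanner's side of the worktop. Then take the scanner from its cradle and, without touching the canister, hold its window about 8 cm from the label, level, square on and pointed at the label's centre, perfectly still for a full second. Lay the scanner back in its cradle the way it lay before, and leave the label facing right and everything else where it stands.

Things in the scene. Friction and masses are not known exactly. Their poses are not given: they have to be found in the camera images.
- turntable: round foot of a wooden turntable, fixed to the worktop; origin on the worktop under the turning axis, which is upright; frame parallel to the world. The wooden tray on it has diameter 270, its floor is 31 above the worktop, its lip 38
- tray (a joint): turning angle of the tray, rad, positive anticlockwise from above; 0: the label faces straight to the right (world -y). Turns freely with slight friction, stays where it is left
- knob (a point): top of the metal finger knob, an upright post on the tray, diametrically across from the label, 112 from the turning axis; diameter 21 to 26, from 31 to 77 above the worktop. On the tray, clockwise of it (from above) stand a flat tin (diameter 86, 40 high) and a spice jar (100 high), anticlockwise a short tin (75, 58 high); all are held in the tray
- canister: dark brown canister with knobbed lid, diameter 105, 150 high, held in the tray, its axis 74 from the turning axis; origin under its centre, 31 above the worktop
- stock_label: white paper bar-code label with black upright bars, 45 wide, 34 high, on the side of the canister that lies outermost; origin at the centre of its face, 97 above the worktop; its x axis points straight out of the label (away from canister and turning axis), z up
- scanner: bar-shaped scanner, loose in the cradle, x from -85 to +82: black ribbed handle 34 wide, 30 high, 115 long, and at the +x end a yellow head 48 wide, 38 high; origin on its underside, below the handle's ribs, near the centre of mass; x along its length towards the window (beam direction), z up. Take it from above across the ribs at the origin
- window (a point): centre of the scanner's window on the front of the head, 83 ahead of and 19 above the scanner's origin; axes as the scanner's (beam along x)
- cradle: grey cradle, 192x86, fixed; origin under its centre. Saddles, each 26 along x, at x = -64 (handle) and +60 (head) carry the scanner, its origin 26 above the cradle's, axes parallel; flared cheeks 20 high leave it 3 each side, tail stop (top at 41) and toe lip (31) 4 to 6 lengthwise. Between the saddles the handle is free on both sides
- pink_mug: pink and white mug, 88x116x90, loose; origin under it; leave alone (sizes in mm)
- timer: red and cream kitchen timer, diameter 62, 58 high, loose; origin under its centre; leave alone (sizes in mm)
- spice_black: spice jar with black cap, diameter 41, 104 high, loose; origin under its centre; leave alone (sizes in mm)
- moka: aluminium moka pot with black handle, 98x155x174, loose; origin under it; leave alone (sizes in mm)
- jar_1: glass jar with green lid, diameter 66, 100 high, loose; origin under its centre; leave alone (sizes in mm)
There are look-alikes about, which are no part of the job. Several things have the shape of the cradle; the one meant has the colours described above.

How it is judged:
On the way, in this order (a step that is already met when the one before it is completed fails the run):
1. the turntable is turned so that the label faces right (within 26 degrees) and stands still (value of joint tray between -0.45 and 0.45 rad and velocity of joint tray between -0.1 and 0.1 rad/s), for 0.2 s.
2. the scanner, held and still (under 20 mm/s) for 1 s, aims at the label: beam within 12 mm of its centre sideways and in height, 40 to 130 mm away, within 15 degrees of square; level within 15 degrees (value of joint tray between -0.45 and 0.45 rad and x of stock_label in the frame of window between 0.04 and 0.13 m and y of stock_label in the frame of window between -0.012 and 0.012 m and z of stock_label in the frame of window between -0.012 and 0.012 m and x of window in the frame of stock_label above 0.03 m and angle between the x axis of scanner and the x axis of stock_label, either way round below 0.26 rad and angle between scanner's own z axis and vertical below 0.26 rad and linear speed of scanner below 0.02 m/s and contact force between the fingers and scanner above 0.5 N), for 1 s.
At the end, for the whole second after the job is handed in: The scanner lies released and at rest in its cradle, window end as at the start (within 9 mm lengthwise, 8 mm sideways, seated on both saddles, within 9 degrees), and the label still faces right (joint within 0.45 rad of 0) (x of scanner in the frame of cradle between -0.009 and 0.009 m and y of scanner in the frame of cradle between -0.008 and 0.008 m and z of scanner in the frame of cradle between 0.022 and 0.031 m and x of window in the frame of cradle above 0.06 m and angle between the x axis of scanner and the x axis of cradle, either way round below 0.15 rad and angle between scanner's own z axis and vertical below 0.1 rad and linear speed of scanner below 0.02 m/s and value of joint tray between -0.45 and 0.45 rad); the robot touches nothing.
It fails at once if a bystander is moved more than 25 mm (distance of any of pink_mug, timer, spice_black, moka, jar_1 from where it was at the start of the episode above 0.025 m).
It fails at once if the scanner touches the canister (over 1 N) (contact force between scanner and canister above 1 N).
It fails at once if the turntable is spun (over 4 rad/s) (velocity of joint tray above 4 rad/s or velocity of joint tray below -4 rad/s).
It also fails if it takes over 72 s, if anything falls off the work surface, if the arm or the gripper's body presses on something with over 40 N, if the wrist force passes 120 N, or if a joint passes its speed limit or range.

ROBOT

A 7-joint arm with a two-finger parallel gripper is mounted at the origin on a cart in front of the work surface, level with it; the furniture and walls round the work are solid. World frame = base frame: x ahead of the robot, y to its left, z up, the work surface at z = 0. Lengths are in m, angles in rad, forces in N, time in s.
With the tool pointing down it reaches from about 0.35 to 0.9 m from the base axis. Payload 8.1 kg.
Tool frame: the origin (TCP) lies on the centre line of the jaws, within the pads' length; the fingertips stand 11 mm ahead of it and the grasp point (between the pads) lies 8 mm behind it (arm.nose_length is the distance from the TCP to the fingertips, in m); z points along the fingers, y is the line along which they close (so a half turn about z gives the same grasp; the last joint's range is limited). The gripper opens to 92 mm and grips with 3 to 60 N. Pads are 19 mm wide; open, the fingers measure 130 mm over their backs; the gripper's body (75 mm by 190 mm) begins 47 mm behind the grasp point.
Start: joints at [-1.265, 0.434, 0.025, 1.573, -0.012, 1.134, -0.075], TCP at [0.248, 0.574, 0.238] pointing down, gripper open.
Joint ranges: [-2.62, 2.62], [-0.44, 2.09], [-1.27, 1.32], [0.08, 2.57], [-1.32, 4.46], [0.12, 2], [-2.74, 2.74]. Speed limits (rad/s): [2.22, 2.22, 3.01, 3.01, 3.14, 3.14, 3.14].

INTERFACE

Orientations are given as a rotation vector (axis times angle).
In Python, from cell import arm gives the robot as it stands.
- The arm moves only by the tool jog_arm, never from a script. Its argument "moves" is a list of rows, each a list of 4 numbers: the shift along the tool's x, y, z in m, then the turn about the tool's z in rad. In form: [[tx, ty, tz, spin], ...]. A call has 1 to 20 rows; each row is the pose to reach, as a shift and turn from the pose commanded when the call began, along the tool's axes at that moment; what a row does not reach only later rows make up. A row lasts 1/8 s, in which the tool goes at most 62.5 mm and 10.7 degrees, less where a joint would pass 70% of its speed; a pose out of reach is approached as far as the arm can. A call with a gripper value outside its range is refused whole. "hand" is the finger opening in m, from 0 to 0.0918, set as the call begins (left out, the last holds). The fingers move at their own pace and stop on an object; "newtons" is the grip in N (left out, the last holds). Time passes only in rows, so rows that repeat a pose let the fingers close. It gives the time, the measured TCP pose, the force, the opening and the grip force at its end, in the units of the state.
- arm.observe(): the state, without advancing time (a new reading comes with each control period).
- arm.get_image(name): name is "scene" or "top" or "wrist"; returns a dict with "color" (480x640x3 uint8, red, green, blue), "z_map" (480x640 float32, m along the optical axis (not along the pixel's ray), 0 where there is no reading), "fx", "fy", "cx", "cy" (pixels), "rvec" (rotation vector, rad) and "tvec" (3), from world to camera coordinates, as OpenCV has them. Camera axes: x right, y down, z forward; pixel columns grow to the right and rows downward; lengths in m; the calibration is good to about 2 mm. A picture is of the moment at which its call begins.
- arm.sign_off(): hands the job in; it is judged then, once.
The state is a dict: "clock": time; "joints": joint angles; "dq": joint speeds; "joint_efforts": joint torques, N m; "position": TCP position; "ee_rot": TCP orientation; "force": force on the tool from outside, world axes, zero at the start; "ft_torque": the same for the moment, N m; "width": opening from 0.0 (shut) to 1.0 (fully open); "gripper_force": force on a finger pad.
Only numpy, scipy, OpenCV 4.12 (cv2) and the standard library are available. Lean on these libraries where they do the work, as an engineer would, in place of code of your own. Each camera call takes 0.05 s, during which the arm holds its last target. There are 200 camera calls.

## Working session

There is one attempt and no reset: what is moved stays moved. The work goes in short steps, Python scripts to look and compute and a tool call to move; the robot and the scene stay as the last step left them, time stands still between calls to the robot, and variables do not carry over. Pictures are saved under pics/ and viewed, at most 10 in all, crops included, and the job is handed in when it is done.

Besides the shell and the picture viewer there is one more tool, called after "Emit:" in YAML: its name, and indented under it one key for each argument. jog_arm: Moves the arm, as the interface text tells. Its arguments: {"type":"object","properties":{"moves":{"type":"array"},"hand":{"type":"number"},"newtons":{"type":"number"}},"required":["moves"]}

```bash
mkdir -p pics
cat > h.py <<'E'
import numpy as np, cv2
from cell import arm
from scipy.spatial.transform import Rotation as R
def shot(n):
    d=arm.get_image(n); np.savez(f'{n}.npz',**d)
    return d
def load(n): return dict(np.load(f'{n}.npz'))
def pts(d):
    z=d['z_map']; v,u=np.mgrid[:480,:640]
    P=np.stack([(u-d['cx'])/d['fx']*z,(v-d['cy'])/d['fy']*z,z],-1)
    M=R.from_rotvec(np.ravel(d['rvec'])).as_matrix()
    W=(P-np.ravel(d['tvec']))@M; W[z==0]=np.nan
    return W
E
python3 - <<'E'
from h import *
for n in('scene','top'):
    d=shot(n); cv2.imwrite(f'pics/{n}1.png',d['color'][...,::-1])
    M=R.from_rotvec(np.ravel(d['rvec'])).as_matrix(); print(n,-M.T@np.ravel(d['tvec']),M.round(2).tolist(),d['fx'])
s=arm.observe(); print({k:np.round(v,3) for k,v in s.items()}, arm.nose_length)
print(R.from_rotvec(s['ee_rot']).as_matrix().round(3))
E
```

```text
scene [-0.56287002 -0.64599719  1.05372167] [[0.55, -0.83, -0.0], [-0.49, -0.32, -0.81], [0.67, 0.45, -0.59]] 547.5119676114487
top [0.37817524 0.11309796 1.27229804] [[0.02, -1.0, 0.0], [-0.99, -0.02, -0.13], [0.13, 0.0, -0.99]] 455.1112642756856
{'clock': np.float64(0.1), 'joints': array([-1.265,  0.435,  0.025,  1.574, -0.012,  1.134, -0.075]), 'dq': array([-0.001, -0.001, -0.001, -0.003, -0.001,  0.001, -0.001]), 'joint_efforts': array([ 4.0000e-03, -6.6913e+01,  9.8800e-01, -3.1514e+01, -6.0000e-02,
        3.7000e-02,  0.0000e+00]), 'position': array([0.248, 0.573, 0.237]), 'ee_rot': array([-6.380e-01, -3.076e+00,  2.000e-03]), 'force': array([-0.099,  0.061,  0.153]), 'ft_torque': array([0.056, 0.02 , 0.044]), 'gripper_force': np.float64(0.0), 'width': np.float64(0.998)} 0.011
[[-0.918  0.398 -0.   ]
 [ 0.398  0.918 -0.001]
 [-0.    -0.001 -1.   ]]
```

View pics/scene1.png

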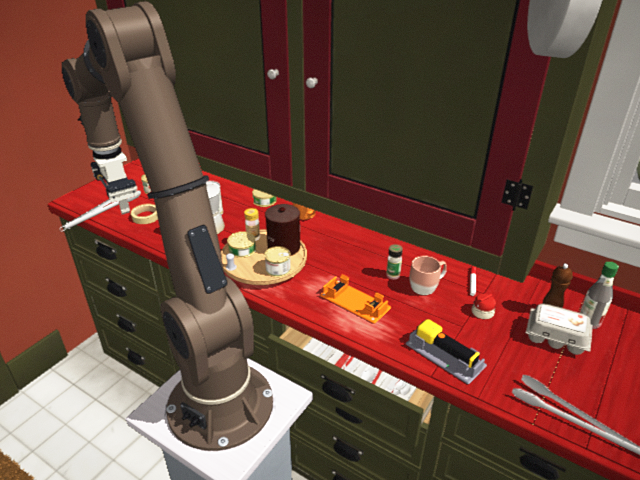

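View pics/top1.png

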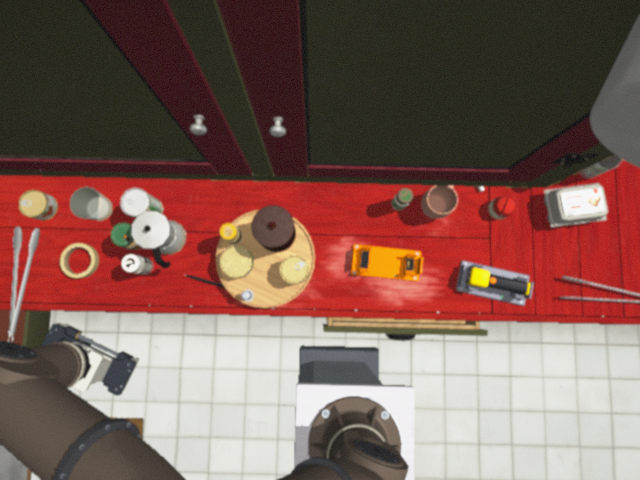

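Scene picture: the turntable is at (262,258), the dark canister at (283,228) and the knob at (230,262). The grey cradle with the scanner is at (447,350). Top picture:
- **Cradle candidates:** grey one with the scanner at (495,281), orange look-alike at (387,262). By description I take the grey one, whose yellow head points left (+y).
- **Knob candidates:** metal post on the tray at (247,295), cupboard knobs at (198,125) and (278,127). I take the one on the tray.
- **Canister:** dark brown, only one, at (273,228).

Now I measure and make one close crop.

Run:
```python
from h import *
d=load('top'); W=pts(d); c=d['color']; hsv=cv2.cvtColor(c,cv2.COLOR_RGB2HSV)
def rect(m,name,roi):
    v0,v1,u0,u1=roi; k=np.zeros(m.shape,bool); k[v0:v1,u0:u1]=m[v0:v1,u0:u1]; k&=~np.isnan(W[...,0])
    n,l,st,_=cv2.connectedComponentsWithStats(k.astype('uint8')); i=1+st[1:,4].argmax(); k=l==i
    P=W[k]; (cx,cy),(w,h),a=cv2.minAreaRect((P[:,:2]*1000).astype('float32'))
    print(name,k.sum(),'rect c',round(cx),round(cy),'size',round(w),round(h),'ang',round(a,1),'z',np.percentile(P[:,2],[5,50,95]).round(3)); return k
H,S,V=[hsv[...,i].astype(int) for i in range(3)]; Z=W[...,2]
rc=(240,320,445,545)
rect((H>22)&(H<35)&(S>150)&(V>150)&(Z>.03),'head',rc)
rect((V<60)&(Z>.035)&(Z<.08),'handle',rc)
rect((Z>.035)&(Z<.09),'scanner',rc)
rect((Z>.004)&(Z<.09),'cradle+scanner',rc)
rt=(200,320,205,325)
rect((Z>.02)&(Z<.042),'tray',rt)
rect((Z>.135),'canister',rt)
rect((Z>.165),'lid knob',rt)
rect((Z>.067)&(Z<.085),'knob',(280,310,230,265))
rect((Z>.07)&(Z<.1),'short tin',(250,290,275,312))
rect((Z>.06)&(Z<.08),'flat tin',(244,282,212,256))
rect((Z>.1),'jar',(215,245,215,245))
for n,r in dict(mug=(180,220,415,465),timer=(190,225,485,520),spice=(180,215,385,415),moka=(205,270,125,190),jar1=(220,250,105,135),orange=(235,290,340,430),stick=(270,290,180,235)).items(): rect((Z>.012),n,r)
crop=np.hstack([cv2.resize(c[205:310,210:320],(400,382),interpolation=2),cv2.resize(c[250:312,445:545],(400,382),interpolation=2)])
cv2.imwrite('pics/crop.png',crop[...,::-1])
# cabinet front/bottom seen
print('cab', W[100,60],W[150,400],W[165,400],W[172,400],W[230,340],W[300,340])
```

```text
head 317 rect c 449 -328 size 55 50 ang 78.8 z [0.057 0.063 0.067]
handle 120 rect c 420 -400 size 94 10 ang 77.2 z [0.046 0.054 0.058]
scanner 1060 rect c 441 -385 size 181 60 ang 78.8 z [0.04  0.056 0.065]
cradle+scanner 2177 rect c 433 -387 size 209 91 ang 77.6 z [0.006 0.038 0.064]
tray 4229 rect c 483 251 size 269 258 ang 79.2 z [0.026 0.031 0.038]
canister 1461 rect c 555 221 size 105 105 ang 22.1 z [0.159 0.164 0.17 ]
lid knob 496 rect c 552 221 size 75 79 ang 1.5 z [0.165 0.167 0.177]
knob 66 rect c 385 294 size 21 21 ang 1.4 z [0.07  0.075 0.079]
short tin 651 rect c 455 169 size 73 71 ang 1.4 z [0.081 0.085 0.089]
flat tin 826 rect c 474 324 size 84 85 ang 51.4 z [0.063 0.067 0.071]
jar 263 rect c 544 337 size 43 41 ang 66.9 z [0.105 0.13  0.134]
mug 995 rect c 647 -205 size 85 137 ang 8.1 z [0.017 0.074 0.163]
timer 439 rect c 645 -401 size 58 58 ang 69.7 z [0.017 0.048 0.057]
spice 314 rect c 652 -118 size 39 41 ang 23.9 z [0.027 0.102 0.107]
moka 2366 rect c 544 552 size 144 171 ang 80.2 z [0.026 0.14  0.156]
jar1 543 rect c 533 606 size 63 80 ang 1.5 z [0.068 0.099 0.149]
orange 270 rect c 490 -21 size 30 73 ang 82.4 z [0.02  0.027 0.046]
stick 278 rect c 426 353 size 53 51 ang 88.2 z [0.027 0.033 0.069]
cab [0.68742871 0.53142239 0.57210827] [ 0.68788686 -0.05633886  0.36541835] [ 0.68593993 -0.07460921  0.26765417] [ 0.67752167 -0.07974288  0.24018951] [ 0.57450451  0.0449158  -0.00119129] [ 0.37810757  0.0412872  -0.00597144]
```

View pics/crop.png

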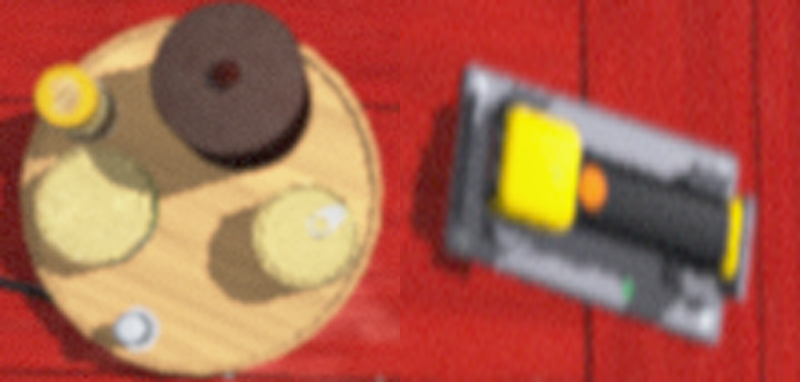

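The crop shows the brown canister, whose label is hidden, and the chrome knob at the tray's lower left. Beside them is the yellow-headed scanner in the grey cradle, window to the left (+y). The measurements fit: knob to canister is 184 (expected 186), tray diameter 265, axis about (0.486, 0.250), tray angle about +1.16 rad. The tool's y axis already lies along the knob's tangent, so I cage the knob between the fingers.

Emit:
jog_arm:
  moves:
    - [-0.04,-0.034,0,0]
    - [-0.08,-0.068,0,0]
    - [-0.12,-0.102,0,0]
    - [-0.16,-0.136,0.02,0]
    - [-0.2,-0.17,0.05,0]
    - [-0.225,-0.19,0.08,0]
    - [-0.237,-0.202,0.11,0]
    - [-0.237,-0.202,0.12,0]
    - [-0.237,-0.202,0.12,0]
  hand: 0.046
  newtons: 10

```text
clock: 1.23
position: [0.3851, 0.2947, 0.1176]
ee_rot: [-0.636, -3.076, 0.001]
force: [-0.3, -0.2, 0.3]
width: 0.496
gripper_force: 0.0
```

Run:
```python
from h import *
d=shot('wrist'); cv2.imwrite('pics/w1.png',d['color'][...,::-1]); W=pts(d)
s=arm.observe(); print(s['clock'],s['position'],s['joints'].round(2),s['width'])
k=(W[...,2]>.07)&(W[...,2]<.083)&(np.hypot(W[...,0]-.385,W[...,1]-.294)<.04)
print(k.sum(), np.nanmean(W[k],0) if k.any() else '')
```

```text
1.275 [0.38540441 0.29528209 0.11824047] [-0.84  0.36  0.1   2.05 -0.05  0.73  0.45] 0.5027170636055176
1281 [0.38361596 0.29603434 0.0757857 ]
```

View pics/w1.png

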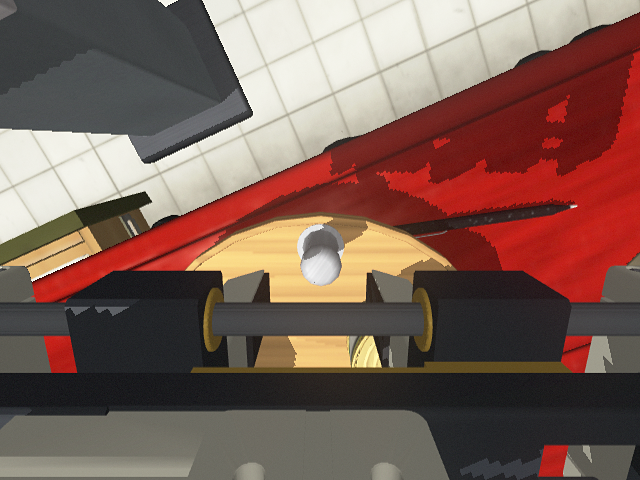

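The wrist view shows the knob (320,260) centred between the two fingers, and a black pen lying clear at (500,215). I lower, then go round the arc.

Emit:
jog_arm:
  moves:
    - [0,0,0.02,0]
    - [0,0,0.04,0]
    - [0,0,0.055,0]
    - [0,0,0.061,0]
    - [0,0,0.061,0]

```text
clock: 1.9
position: [0.3856, 0.2943, 0.0569]
ee_rot: [-0.637, -3.076, -0.0]
force: [-0.6, -0.2, 0.3]
width: 0.501
gripper_force: 0.0
```

Emit:
jog_arm:
  moves:
    - [0,0.003,0,0.03]
    - [0,0.007,0,0.06]
    - [-0.001,0.011,0,0.1]
    - [-0.001,0.018,0,0.16]
    - [-0.003,0.026,0,0.24]
    - [-0.006,0.035,0,0.32]
    - [-0.009,0.044,0,0.4]
    - [-0.013,0.052,0,0.48]
    - [-0.017,0.059,0,0.56]
    - [-0.022,0.067,0,0.64]
    - [-0.028,0.074,0,0.72]
    - [-0.034,0.08,0,0.8]
    - [-0.041,0.086,0,0.88]
    - [-0.048,0.092,0,0.96]
    - [-0.055,0.096,0,1.04]
    - [-0.062,0.1,0,1.11]
    - [-0.068,0.103,0,1.17]
    - [-0.073,0.105,0,1.22]
    - [-0.077,0.106,0,1.26]
    - [-0.077,0.106,0,1.26]

```text
clock: 4.4
position: [0.4988, 0.3604, 0.0567]
ee_rot: [2.328, 2.109, 0.0]
force: [0.3, -0.2, -0.5]
width: 0.498
gripper_force: 0.0
```

Emit:
jog_arm:
  moves:
    - [0,-0.004,0,0]
    - [0,-0.004,0,0]
    - [0,-0.004,-0.02,0]
    - [0,-0.004,-0.05,0]
    - [0,-0.004,-0.09,0]
    - [0,-0.004,-0.14,0]
    - [0,-0.004,-0.18,0]
    - [0,-0.004,-0.18,0]

```text
clock: 5.4
position: [0.496, 0.3618, 0.2402]
ee_rot: [-2.327, -2.11, -0.01]
force: [-0.2, 0.5, -0.0]
width: 0.499
gripper_force: 0.0
```

Run:
```python
from h import *
d=shot('top'); cv2.imwrite('pics/top2.png',d['color'][...,::-1]); W=pts(d); Z=W[...,2]
s=arm.observe(); print(s['clock'],s['position'],s['joints'].round(2))
print(R.from_rotvec(s['ee_rot']).as_matrix().round(3))
for n,lo,hi,x,y,r in(('can',.155,.185,.486,.176,.08),('knob',.068,.085,.486,.362,.04)):
    k=(Z>lo)&(Z<hi)&(np.hypot(W[...,0]-x,W[...,1]-y)<r)
    if k.sum()>5:
        (cx,cy),rr,a=cv2.minAreaRect((W[k][:,:2]*1000).astype('float32')); print(n,k.sum(),cx,cy,rr)
```

```text
5.45 [0.49484447 0.36136675 0.23806182] [-1.09  0.44  0.55  1.64 -0.25  1.13 -0.58]
[[ 0.097  0.995  0.002]
 [ 0.995 -0.097  0.002]
 [ 0.002  0.002 -1.   ]]
can 1471 487.38946533203125 176.61370849609375 (103.97492980957031, 105.8708267211914)
knob 63 488.43133544921875 362.5635070800781 (21.51057243347168, 21.635080337524414)
```

View pics/top2.png

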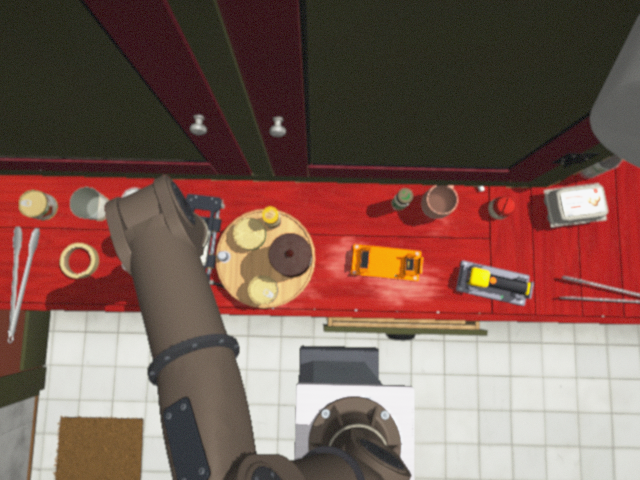

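The top view shows the canister now on the right of the tray (291,255) and the knob on the left (222,257), so the tray angle is within about 0.01 rad of 0. Next I move above the scanner at (495,281).

Emit:
jog_arm:
  moves:
    - [-0.03,0,0,0]
    - [-0.08,0.001,0,0.01]
    - [-0.14,0.002,0,0.02]
    - [-0.2,0.003,0,0.03]
    - [-0.26,0.004,0,0.04]
    - [-0.32,0.005,0,0.05]
    - [-0.38,0.006,0,0.06]
    - [-0.44,0.007,0,0.07]
    - [-0.5,0.008,0,0.08]
    - [-0.56,0.009,0,0.09]
    - [-0.62,0.01,0,0.1]
    - [-0.68,0.011,0.01,0.11]
    - [-0.72,0.011,0.02,0.11]
    - [-0.749,0.011,0.03,0.11]
    - [-0.749,0.011,0.04,0.11]
    - [-0.749,0.011,0.04,0.11]
  hand: 0.075

```text
clock: 7.45
position: [0.4314, -0.384, 0.195]
ee_rot: [-2.437, -1.977, 0.001]
force: [-0.4, -0.9, 0.2]
width: 0.814
gripper_force: 0.0
```

Run:
```python
from h import *
s=arm.observe(); print(s['clock'],s['position'],s['joints'].round(2),s['width'])
print(R.from_rotvec(s['ee_rot']).as_matrix().round(3))
d=shot('wrist'); cv2.imwrite('pics/w2.png',d['color'][...,::-1])
d=shot('scene')
```

```text
7.45 [ 0.4314256  -0.38398265  0.19496223] [ 0.1   0.48  0.78  1.79 -0.38  1.04  0.81] 0.8135976177426044
[[ 0.206  0.978 -0.003]
 [ 0.978 -0.206  0.002]
 [ 0.002 -0.003 -1.   ]]
```

View pics/w2.png

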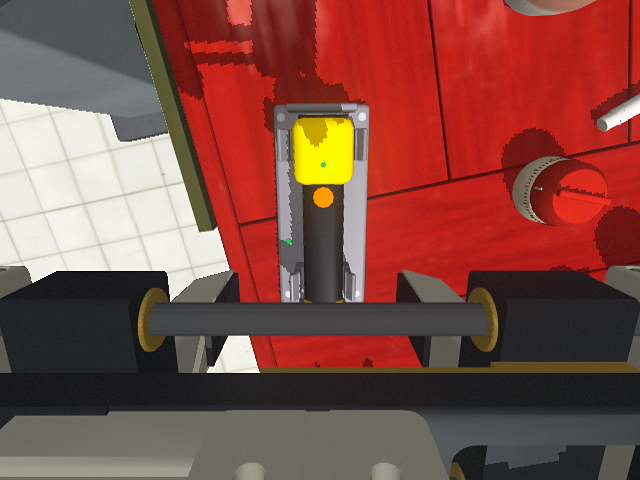

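The wrist view shows the scanner lying straight along the image, head at (323,150) and handle at (323,250), with the cradle round it. I measure both in the tool axes, and the label from the scene picture.

Run:
```python
from h import *
s=arm.observe(); p=s['position']; M=R.from_rotvec(s['ee_rot']).as_matrix()
d=load('wrist'); W=pts(d); c=d['color']; hsv=cv2.cvtColor(c,cv2.COLOR_RGB2HSV).astype(int)
T=(W-p)@M; Z=W[...,2]; v,u=np.mgrid[:480,:640]
box=(v>95)&(v<300)&(u>265)&(u<378)
yel=box&(hsv[...,0]>22)&(hsv[...,0]<35)&(hsv[...,1]>150)&(Z>.056)&(Z<.072)&(v<200)
han=box&(c.max(-1)<70)&(Z>.046)&(Z<.06)&(v>200)&(u>298)&(u<348)
cra=box&(Z>-.002+.004)&(Z<.07)
for n,k in(('head',yel),('handle',han),('cradle',cra)):
    q=T[k]; print(n,k.sum(),'x',np.percentile(q[:,0],[.5,99.5]).round(4),'y',np.percentile(q[:,1],[.5,50,99.5]).round(4),'z',np.percentile(Z[k],[2,50,98]).round(4))
    r=cv2.minAreaRect((q[:,:2]*1000).astype('float32'));print(r)
k=han; pf=np.polyfit(T[k][:,0],T[k][:,1],1); print('handle slope',pf)
# label
d=load('scene'); W=pts(d); c=d['color'].astype(int)
k=(c.min(-1)>130)&(np.hypot(W[...,0]-.488,W[...,1]-.176)<.065)&(W[...,2]>.07)&(W[...,2]<.125)
if k.any(): print('label',k.sum(),W[k].min(0),W[k].max(0),W[k].mean(0))
cv2.imwrite('pics/lab.png',cv2.resize(d['color'][190:290,210:320],(550,500),interpolation=2)[...,::-1])
```

```text
head 3894 x [0.0364 0.0866] y [-0.0204  0.003   0.0261] z [0.057  0.0634 0.0654]
((61.297569274902344, 2.849489212036133), (50.80912399291992, 47.68135070800781), 0.07501561939716339)
handle 2554 x [-0.0645  0.0215] y [-0.0136 -0.0025  0.0202] z [0.0481 0.0549 0.0572]
((-22.104385375976562, 3.3222103118896484), (33.97273254394531, 88.75421905517578), 89.66275024414062)
cradle 17635 x [-0.082   0.0994] y [-0.04    0.0023  0.045 ] z [0.0072 0.0466 0.0648]
((10.949256896972656, 3.4243240356445312), (107.53575134277344, 194.5697479248047), 89.32910919189453)
handle slope [-0.00465833  0.00117935]
label 56 [0.46121037 0.11980368 0.07902689] [0.50807481 0.13253857 0.11749676] [0.4748846  0.12608997 0.09975255]
```

View pics/lab.png

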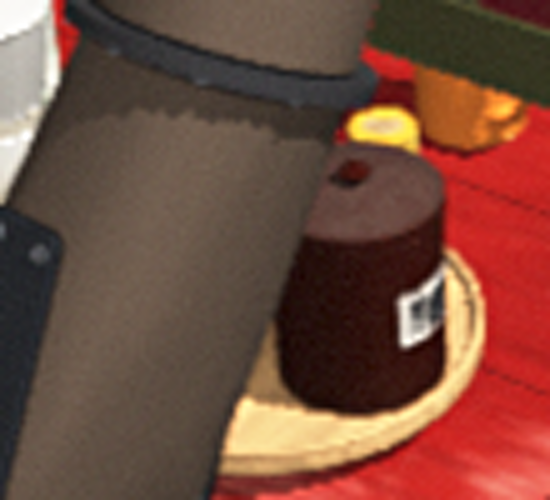

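The crop shows the white bar-code label (425,310 in the crop) on the canister's right side, centre about (0.486, 0.124, 0.098). The head is 51x48 and the handle 34 wide, both as given. The scanner's origin is at tool (+0.004, +0.003), and the yaw is aligned.

Emit:
jog_arm:
  moves:
    - [0.002,0.002,0.03,0]
    - [0.004,0.003,0.07,0]
    - [0.004,0.003,0.1,0]
    - [0.004,0.003,0.125,0]
    - [0.004,0.003,0.14,0]
    - [0.004,0.003,0.15,0]
    - [0.004,0.003,0.155,0]
    - [0.004,0.003,0.155,0]

```text
clock: 8.55
position: [0.4359, -0.3823, 0.042]
ee_rot: [2.44, 1.979, 0.0]
force: [-0.8, 0.1, 0.6]
width: 0.816
gripper_force: 0.0
```

Emit:
jog_arm:
  moves:
    - [0,0,0.003,0]
    - [0,0,0.003,0]
    - [0,0,0.003,0]
    - [0,0,0.003,0]
    - [0,0,0.003,0]
    - [0,0,0.003,0]
    - [0,0,0.003,0]
    - [0,0,0.003,0]
  hand: 0.02
  newtons: 25

```text
clock: 9.55
position: [0.4358, -0.3822, 0.0388]
ee_rot: [2.44, 1.979, 0.0]
force: [0.2, -0.3, 2.1]
width: 0.37
gripper_force: 25.0
```

Emit:
jog_arm:
  moves:
    - [0,0,-0.003,0]
    - [0,0,-0.01,0]
    - [0,0,-0.025,0]
    - [0,0,-0.045,0]
    - [0,0,-0.07,0]
    - [0,0,-0.07,0]

```text
clock: 10.3
position: [0.4368, -0.3833, 0.111]
ee_rot: [2.437, 1.976, 0.002]
force: [0.1, -0.5, -1.6]
width: 0.368
gripper_force: 25.0
```

Run:
```python
from h import *
s=arm.observe(); print(s['clock'],s['position'],s['width']*.0918,s['gripper_force'],s['force'],s['ft_torque'])
M=R.from_rotvec(s['ee_rot']).as_matrix();print(M.round(3))
tgt=np.array([.487,-.039,s['position'][2]])+0
print('tool delta',M.T@(tgt-s['position']),'spin to go',np.arctan2(M[1,1],M[0,1]))
```

```text
10.3 [ 0.43675741 -0.38326039  0.11102758] 0.03381485438524235 24.974777698516846 [ 0.10896752 -0.49308035 -1.5786843 ] [-0.0792754   0.01318679  0.00032875]
[[ 0.207  0.978  0.003]
 [ 0.978 -0.207 -0.002]
 [-0.002  0.004 -1.   ]]
tool delta [ 0.34721335 -0.02195549 -0.00061857] spin to go -0.20807013597246915
```

Emit:
jog_arm:
  moves:
    - [0.015,-0.001,0,-0.01]
    - [0.04,-0.003,0,-0.03]
    - [0.075,-0.005,0,-0.05]
    - [0.11,-0.007,0,-0.07]
    - [0.145,-0.01,0,-0.09]
    - [0.18,-0.012,0,-0.11]
    - [0.215,-0.014,0,-0.13]
    - [0.25,-0.016,0.005,-0.15]
    - [0.28,-0.018,0.01,-0.17]
    - [0.305,-0.02,0.015,-0.19]
    - [0.325,-0.021,0.018,-0.2]
    - [0.34,-0.022,0.018,-0.207]
    - [0.347,-0.022,0.018,-0.208]
    - [0.347,-0.022,0.018,-0.208]

```text
clock: 12.05
position: [0.4861, -0.0382, 0.0908]
ee_rot: [2.221, 2.221, 0.0]
force: [0.3, -1.3, -2.0]
width: 0.368
gripper_force: 25.0
```

Run:
```python
from h import *
s=arm.observe(); print(s['clock'],s['position'],s['width']*.0918,s['gripper_force']); p=s['position']
M=R.from_rotvec(s['ee_rot']).as_matrix();print(M.round(3))
ims=[]
for n in('wrist','scene','top'):
    d=shot(n); W=pts(d); c=d['color']; h=cv2.cvtColor(c,cv2.COLOR_RGB2HSV).astype(int); Z=W[...,2]
    k=(h[...,0]>22)&(h[...,0]<35)&(h[...,1]>150)&(h[...,2]>110)&(abs(W[...,0]-.487)<.06)&(W[...,1]>-.02)&(W[...,1]<.08)&(Z>.05)&(Z<.14)
    if k.sum()>20: 
        q=W[k]; print(n,'head',k.sum(),np.percentile(q,[1,50,99],axis=0).round(4).tolist())
        if n=='wrist': print(cv2.minAreaRect((q[:,:2]*1000).astype('float32')))
    k=(np.hypot(W[...,0]-.487,W[...,1]-.176)<.07)&(Z>.155)&(Z<.185)
    if k.sum()>200: print(n,'can',k.sum(),cv2.minEnclosingCircle((W[k][:,:2]*1000).astype('float32')))
    w=(c.min(-1)>130)&(np.hypot(W[...,0]-.488,W[...,1]-.176)<.065)&(Z>.07)&(Z<.125)
    if w.sum()>20: print(n,'label',w.sum(),np.percentile(W[w],[1,99],axis=0).round(4).tolist())
    ims.append(c)
cv2.imwrite('pics/aim.png',np.hstack([cv2.resize(ims[0],(400,300)),cv2.resize(ims[1][160:340,180:420],(400,300),interpolation=2)])[...,::-1])
```

```text
12.05 [ 0.48612747 -0.03815286  0.0908411 ] 0.033791913258172296 24.974842071533203
[[-0.  1.  0.]
 [ 1.  0. -0.]
 [-0.  0. -1.]]
wrist head 18494 [[0.4628, -0.004, 0.1087], [0.4853, 0.0233, 0.1156], [0.508, 0.0454, 0.1175]]
((485.4066162109375, 13.077690124511719), (47.802818298339844, 66.12007904052734), 0.14187239110469818)
scene can 634 ((481.6622009277344, 174.45327758789062), 55.75632095336914)
scene label 36 [[0.4639, 0.1194, 0.0818], [0.5089, 0.1314, 0.1163]]
top head 333 [[0.4624, -0.0041, 0.1067], [0.4848, 0.0195, 0.1145], [0.5059, 0.0446, 0.1204]]
top can 1467 ((487.37310791015625, 176.47425842285156), 53.38165283203125)
```

View pics/aim.png

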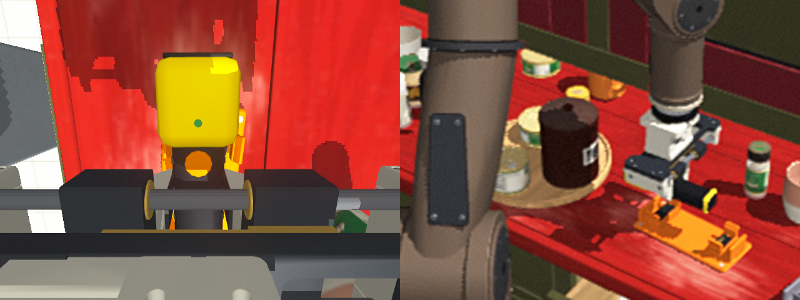

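The left picture (wrist) shows the head at (198,100), straight ahead in the fingers. The right picture (scene) shows the label (590,150) with the scanner level in front of it. The window is at (0.4855, 0.045, 0.0965) and the label at about (0.487, 0.123, 0.097), so the gap is 78 mm and the offset under 2 mm. I hold still.

Emit:
jog_arm:
  moves:
    - [0,0.001,0,0]
    - [0,0.001,0,0]
    - [0,0.001,0,0]
    - [0,0.001,0,0]
    - [0,0.001,0,0]
    - [0,0.001,0,0]
    - [0,0.001,0,0]
    - [0,0.001,0,0]
    - [0,0.001,0,0]
    - [0,0.001,0,0]
    - [0,0.001,0,0]
    - [0,0.001,0,0]
    - [0,0.001,0,0]
    - [0,0.001,0,0]
    - [0,0.001,0,0]
    - [0,0.001,0,0]
    - [0,0.001,0,0]
    - [0,0.001,0,0]
    - [0,0.001,0,0]
    - [0,0.001,0,0]

```text
clock: 14.7
position: [0.4869, -0.0381, 0.0907]
ee_rot: [-2.221, -2.221, 0.0]
force: [-0.6, -0.7, -1.8]
width: 0.37
gripper_force: 25.0
```

Run:
```python
from h import *
s=arm.observe(); p=s['position']; print(s['clock'],p,abs(s['dq']).max())
M=R.from_rotvec(s['ee_rot']).as_matrix()
print('delta',M.T@(np.array([.4358,-.3822,.110])-p))
```

```text
14.7 [ 0.48693348 -0.03814795  0.09070798] 0.0017715748446815384
delta [-0.34405495 -0.05111135 -0.01929895]
```

Emit:
jog_arm:
  moves:
    - [-0.01,0,-0.005,0]
    - [-0.03,-0.004,-0.012,0.02]
    - [-0.065,-0.01,-0.018,0.04]
    - [-0.1,-0.015,-0.018,0.06]
    - [-0.135,-0.02,-0.018,0.08]
    - [-0.17,-0.025,-0.018,0.1]
    - [-0.205,-0.03,-0.018,0.12]
    - [-0.24,-0.035,-0.018,0.14]
    - [-0.27,-0.04,-0.018,0.16]
    - [-0.3,-0.045,-0.018,0.18]
    - [-0.322,-0.048,-0.018,0.2]
    - [-0.336,-0.05,-0.018,0.208]
    - [-0.344,-0.051,-0.018,0.208]
    - [-0.344,-0.051,-0.018,0.208]
    - [-0.344,-0.051,-0.018,0.208]

```text
clock: 16.58
position: [0.4362, -0.3812, 0.1086]
ee_rot: [-2.438, -1.98, -0.001]
force: [0.3, 0.5, -1.9]
width: 0.369
gripper_force: 25.0
```

Run:
```python
from h import *
s=arm.observe(); p=s['position']; print(s['clock'],p); M=R.from_rotvec(s['ee_rot']).as_matrix(); print(M.round(3))
d=shot('wrist'); W=pts(d); T=(W-p)@M; Z=W[...,2]; c=d['color']; h=cv2.cvtColor(c,cv2.COLOR_RGB2HSV).astype(int)
k=(h[...,0]>22)&(h[...,0]<35)&(h[...,1]>150)&(h[...,2]>110)&(Z>.1)&(Z<.145)&(T[...,0]>.02)&(T[...,0]<.11)&(abs(T[...,1])<.05)
k&=Z>np.median(Z[k])-.006
print('head',cv2.minAreaRect((T[k][:,:2]*1000).astype('float32')),np.median(Z[k]))
k=(h[...,1]<90)&(Z>.003)&(Z<.06)&(T[...,0]>-.03)&(T[...,0]<.13)&(abs(T[...,1])<.07)
q=T[k]; print('cradle y',np.percentile(q[:,1],[.5,99.5]),'xmax',np.percentile(q[:,0],99.5))
```

```text
16.575 [ 0.43621618 -0.38118566  0.10858976]
[[ 0.205  0.979 -0.   ]
 [ 0.979 -0.205  0.001]
 [ 0.001 -0.    -1.   ]]
head ((59.147430419921875, -0.3954124450683594), (46.356693267822266, 49.959205627441406), 89.91932678222656) 0.13339857835830005
cradle y [-0.04375173  0.04188229] xmax 0.09380660647631879
```

The scanner lines up with the cradle to within 1 mm sideways and about 3 mm lengthwise. I lower it.

Emit:
jog_arm:
  moves:
    - [0,0,0.02,0]
    - [0,0,0.04,0]
    - [0,0,0.052,0]
    - [0,0,0.06,0]
    - [0,0,0.065,0]
    - [0,0,0.068,0]
    - [0,0,0.07,0]
    - [0,0,0.07,0]

```text
clock: 17.62
position: [0.436, -0.3823, 0.0389]
ee_rot: [2.44, 1.978, 0.0]
force: [0.2, 0.0, -2.1]
width: 0.372
gripper_force: 25.0
```

Emit:
jog_arm:
  moves:
    - [0,0,0.001,0]
    - [0,0,0.001,0]
    - [0,0,0.001,0]

```text
clock: 18.0
position: [0.4361, -0.3823, 0.0387]
ee_rot: [2.44, 1.978, 0.001]
force: [-2.7, 2.6, 10.4]
width: 0.367
gripper_force: 25.0
```

Emit:
jog_arm:
  moves:
    - [0,0,0,0]
    - [0,0,0,0]
    - [0,0,0,0]
    - [0,0,0,0]
    - [0,0,0,0]
    - [0,0,0,0]
  hand: 0.075

```text
clock: 18.75
position: [0.4359, -0.3822, 0.0377]
ee_rot: [-2.44, -1.979, -0.0]
force: [0.1, -0.2, 0.0]
width: 0.816
gripper_force: 0.0
```

Emit:
jog_arm:
  moves:
    - [0,0,-0.01,0]
    - [0,0,-0.03,0]
    - [0,0,-0.06,0]
    - [0,0,-0.1,0]
    - [0,0,-0.14,0]
    - [0,0,-0.16,0]
    - [0,0,-0.16,0]
    - [0,0,-0.16,0]

```text
clock: 19.75
position: [0.4357, -0.3818, 0.1977]
ee_rot: [-2.44, -1.979, -0.001]
force: [0.4, 0.6, 0.2]
width: 0.817
gripper_force: 0.0
```

Run:
```python
from h import *
s=arm.observe(); p=s['position']; print(s['clock'],p,s['width'],s['gripper_force']); M=R.from_rotvec(s['ee_rot']).as_matrix()
d=shot('wrist'); cv2.imwrite('pics/w3.png',d['color'][...,::-1]); c=d['color']; W=pts(d); h=cv2.cvtColor(c,cv2.COLOR_RGB2HSV).astype(int)
T=(W-p)@M; Z=W[...,2]; v,u=np.mgrid[:480,:640]; box=(v>80)&(v<300)&(u>250)&(u<390)
k=box&(h[...,0]>22)&(h[...,0]<35)&(h[...,1]>150)&(Z>.056)&(Z<.075)&(v<210)
print('head',cv2.minAreaRect((T[k][:,:2]*1000).astype('float32')),np.percentile(Z[k],[5,50,95]))
k=box&(c.max(-1)<70)&(Z>.046)&(Z<.06)&(v>200)&(abs(T[...,1])<.025); print('handle',cv2.minAreaRect((T[k][:,:2]*1000).astype('float32')),np.median(Z[k]))
k=box&(Z>.004)&(Z<.07)&(h[...,1]<90); q=T[k]; print('cradle',np.percentile(q[:,0],99.5),np.percentile(q[:,1],[.5,99.5]))
d=shot('top'); W=pts(d); Z=W[...,2]
for n,lo,hi,x,y,r in(('can',.155,.185,.486,.176,.08),('knob',.068,.085,.486,.362,.04)):
    k=(Z>lo)&(Z<hi)&(np.hypot(W[...,0]-x,W[...,1]-y)<r); print(n,cv2.minAreaRect((W[k][:,:2]*1000).astype('float32'))[0])
```

```text
19.75 [ 0.43574353 -0.38181137  0.19773933] 0.8173663777426569 0.0
head ((58.58484649658203, 0.07301139831542969), (50.88364028930664, 47.252437591552734), 0.40810084342956543) [0.05873613 0.06339366 0.06500685]
handle ((-23.65329360961914, 0.31232452392578125), (34.21261978149414, 91.2353515625), 89.70658874511719) 0.05489654087702006
cradle 0.09664259208495414 [-0.04293916  0.04181897]
can (487.374267578125, 176.6546630859375)
knob (487.93450927734375, 361.6873474121094)
```

View pics/w3.png

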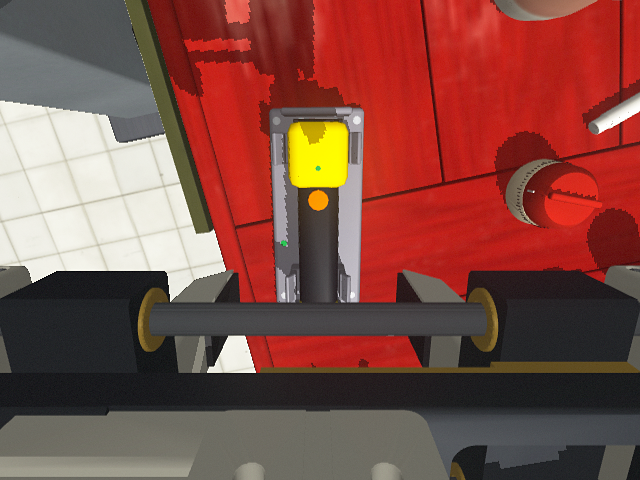

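The wrist view shows the scanner seated in the grey cradle as before, head at (318,155). The heights match the start (head 0.063, handle 0.055), and the tray is unchanged. I hand the job in.

```bash
python3 -c "
from cell import arm; print(arm.sign_off())"
```

```text
the job is handed in; nothing more can be done
None
```

Job handed in at about 20 s, no verdict returned: the label was turned to face right, the scanner was held still about 78 mm in front of it for over 2 s, and it is back seated in its cradle with the label still facing right.

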